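# Proof-pull the glued handle of an instrument cover

### The job

A new handle has been glued onto the instrument's cover plate, which lies in the sloping pull tester: slide the tester's forked gate fully shut over the plate, then pull the handle straight out from the slope until the pointer stands between the two marks of the scale, keep it there for two seconds, never going far past the upper mark, ease it back down and let go. Then slide the gate fully open again and set the proven cover gently down, flat and handle up, in the shallow tray, not the deep bin. Leave the bottle, the mug and the black case where they are.

Things in the scene. Friction and masses are not known exactly. Their poses are not given: they have to be found in the camera images.
- deck (a point): Pull tester's cradle: middle of the seat where the cover lies, on top of the aluminium deck; rises with the cradle. z: the slope's normal, leaning 30 degrees from vertical towards the robot; x runs up the slope; y level, to the robot's left. Deck spans x +/-73, y -60 to 150 mm, this point 115 mm above the bench. Rails (14 mm high) at x = +/-63, ledges (4 mm high) at y = +/-41 mm.
- stand: The pull tester's grey stand, fixed to the bench; place and heading vary. Base 190 x 230 mm. Origin on the bench under deck; x, y level, y along deck y.
- scale (a point): Top end of the white scale strip, 26 mm wide, fixed to the stand at deck x = 90, y = -42 mm, standing 55 mm out from the deck at rest. It bears two black marks 5 mm apart; the black pointer beside it, on the side towards the cover, moves with the cradle.
- cradle (a joint): How far the cradle (with gate and clamped cover) is pulled out along deck z against its spring, m: 0 at rest on its stop, end 0.030. Pointer at the lower mark at 0.010, at the upper at 0.015. Needs about 6.5 N (weight of the parts) plus 0.5 N per mm: 12 to 14 N between the marks. Springs back when eased. Past 0.021 the handle is overloaded.
- gate (a joint): Travel of the forked steel gate, m: 0 open, 0.075 shut; it moves along deck -y as it shuts. Friction about 2 N; stays where left. Two flat prongs (19 mm wide, at deck x = +/-47.5 mm, 7.5 to 13.5 mm above the deck) pass over the plate's two ends with 2.5 mm to spare, leaving the handle free. Shut, they hold the cover in the cradle; open, they are clear of it by 18 mm.
- gate_knob (a point): Grip point of the gate's black knob, a cylinder 18 mm in diameter along deck z, from 10 to 58.5 mm above the deck; this point is on its axis, 46 mm above the deck, at deck x = 0, y = 132 mm minus the gate's travel. Axes as deck.
- cover_center (a point): Centre (27 mm above the underside) of the loose cover: white plate 114 (its x) x 70 (its y) x 5 mm with a grey bridge handle, 54 mm high overall, about 0.25 kg. It starts in the cradle's seat, underside on the deck, its origin 1.5 mm down the slope from deck, axes like the deck's. z points from plate to handle.
- cover_bar (a point): Middle of the cover's handle bar, 48 mm above the plate's underside. Bar 64 mm long (cover y), 14 mm wide (cover x), 12 mm deep (cover z), square-edged; 44 mm free between its two posts. Axes as the cover's.
- tray: Shallow grey tray, outside 180 (its x) x 140 (its y) x 20 mm high, walls and floor 5 mm thick, fixed to the bench. Origin: centre of its underside, on the bench.
- bin: Deep grey bin, outside 180 x 140 x 85 mm high, fixed; not to be used. Origin: centre of its underside. The tray and the bin may stand in either order.
- bottle: Bystander: amber bottle with black cap, 64 mm in diameter, 160 mm high. Origin: centre of its underside.
- mug: Bystander: blue mug, 76 mm in diameter, 85 mm high. Origin: centre of its underside.
- case: Bystander: flat black case 100 x 70 x 30 mm. Origin: centre of its underside.
Things that resemble listed ones, but are neither listed nor needed, are in the scene too. What is shaped like the part that bears cover_center but yellow is not meant.

How it is judged:
By the outcome, as a careful person would: the job done as asked, in the order asked, and still so for the second after the job is handed in, with the robot touching nothing.
It also fails if it takes over 72 s, if anything falls off the work surface, if the arm or the gripper's body presses on something with over 40 N, if the wrist force passes 120 N, or if a joint passes its speed limit or range.

### The arm

A 6-joint arm with a two-finger parallel gripper is mounted at the origin on the work surface. World frame = base frame: x ahead of the robot, y to its left, z up, the work surface at z = 0. Lengths are in m, angles in degrees, forces in N, time in s.
With the tool pointing down it reaches from about 0.4 to 0.825 m from the base axis. Payload 7 kg.
Tool frame: the origin (TCP) lies on the centre line of the jaws, within the pads' length; the fingertips stand 11 mm ahead of it and the grasp point (between the pads) lies 8 mm behind it; z points along the fingers, y is the direction in which the jaws open and shut (so a half turn about z gives the same grasp; the last joint's range is limited). The gripper opens to 88 mm and grips with 3 to 60 N. Pads are 19 mm wide; open, the fingers measure 130 mm over their backs; the gripper's body (78 mm by 193 mm) begins 47 mm behind the grasp point.
Start: joints at [89.387, 20.546, 0.682, 0, -70.136, -16.507], TCP at [0.199, 0.645, 0.238] pointing down, gripper open.
Joint ranges: [-176.03, 176.03], [-82.01, 121.73], [-58.28, 71.71], [-173.87, 95.51], [-174.79, -0.11], [-173.66, 173.66]. Speed limits (degrees/s): [136.94, 136.94, 172.46, 180, 180, 180].

### API

Orientations are given as [roll, pitch, yaw] about the fixed x, y, z axes, in that order (R = Rz(yaw) Ry(pitch) Rx(roll)).
In Python, from plant import ctrl, cams, order gives the robot as it stands.
- The arm moves only by the tool jog_arm, never from a script. Its argument "motion" is a list of rows, each an object with "offset": the shift along the tool's x, y, z in mm, a list of three; "roll": the turn about the tool's z in rad; "hand": the finger opening in mm, from 0 to 87.6. A call has 1 to 20 rows; each row is the pose to reach, as a shift and turn from the pose commanded when the call began, along the tool's axes at that moment; what a row does not reach only later rows make up. A row lasts 1/12 s, in which the tool goes at most 41.7 mm and 7.16 degrees, less where a joint would pass 70% of its speed; a pose out of reach is approached as far as the arm can. A call with a gripper value outside its range is refused whole. The fingers move at their own pace and stop on an object; the grip force is fixed at half the most. Time passes only in rows, so rows that repeat a pose let the fingers close. It gives the time, the measured TCP pose, the force and the opening at its end, in the units of the state.
- ctrl.get_obs(): the state, without advancing time (a new reading comes with each control period).
- cams.snapshot(name): name is "side" or "top"; returns a dict with "img" (400x640x3 uint8, red, green, blue), "K" (3x3 intrinsics, pixels), "D" ([k1, k2, p1, p2, k3] as OpenCV has them; the pictures are not rectified), "cam_to_world" (4x4, takes a point from camera to world coordinates). Camera axes: x right, y down, z forward; pixel columns grow to the right and rows downward; lengths in m; the calibration is good to about 2 mm. A picture is of the moment at which its call begins. There is no depth.
- order.close_job(): hands the job in, once; it reports no verdict.
The state is a dict: "clock": time; "joint_pos": joint angles; "qvel": joint speeds; "tau": joint torques, N m; "tool_pos": TCP position; "orientation": TCP orientation; "force": force on the tool from outside, world axes, zero at the start; "moment": the same for the moment, N m; "opening": finger opening in m.
Only numpy, scipy, OpenCV 4.12 (cv2) and the standard library are available. Lean on these libraries where they do the work, as an engineer would, in place of code of your own. Each camera call takes 0.05 s, during which the arm holds its last target. There are 200 camera calls.

## Working session

There is one attempt and no reset: what is moved stays moved. The work goes in short steps, Python scripts to look and compute and a tool call to move; the robot and the scene stay as the last step left them, time stands still between calls to the robot, and variables do not carry over. Pictures are saved under pics/ and viewed, about 8 in all and at most 12, crops included, and the job is handed in when it is done.

Besides the shell and the picture viewer there is one more tool, called after "Call:" as name([rows], argument=value, ...), one row to a line, values as JSON. jog_arm: Moves the arm, as the interface text tells. Its arguments: {"type":"object","properties":{"motion":{"type":"array"}},"required":["motion"]}

```bash
ls; mkdir -p pics; python3 - <<'E'
from plant import ctrl,cams,order
import cv2,numpy as np
print(ctrl.get_obs())
for n in("side","top"):
    s=cams.snapshot(n);cv2.imwrite(f"pics/{n}0.png",s["img"][:,:,::-1]);np.savez(f"{n}0.npz",**s)
    print(n,s["K"],s["D"],s["cam_to_world"])
E
```

```text
pics
{'clock': 0.0, 'joint_pos': array([ 8.93872513e+01,  2.05910780e+01,  6.33471611e-01, -1.96294714e-02,
       -7.01332504e+01, -1.65062174e+01]), 'qvel': array([-0.06873624,  0.13956696, -0.01659888,  0.03387354,  0.06672987,
       -0.0495584 ]), 'tau': array([ 7.88056550e-04, -5.82728219e+01,  2.93041205e+01,  6.99707374e+00,
        6.96711868e-03, -1.66646969e-04]), 'tool_pos': array([0.19858712, 0.6446476 , 0.23662593]), 'orientation': array([ 1.79907644e+02, -8.12418229e-03, -1.71256449e+01]), 'force': array([-0.08035896,  0.21077785, -0.17208997]), 'moment': array([-0.01448501,  0.04869011,  0.01773618]), 'opening': 0.08738929284940357}
side [[405.93174693   0.         319.84806891]
 [  0.         405.93174693 202.37424215]
 [  0.           0.           1.        ]] [-0.1061768  0.         0.         0.         0.       ] [[-0.9924362  -0.09880449  0.0728565   0.47372406]
 [-0.12226704  0.74232879 -0.65878581  0.78742779]
 [ 0.01100752 -0.66271083 -0.74879449  0.99476426]
 [ 0.          0.          0.          1.        ]]
top [[453.09377033   0.         312.23469609]
 [  0.         453.09377033 196.82983994]
 [  0.           0.           1.        ]] [-0.06215363  0.          0.          0.          0.        ] [[ 7.00475179e-04 -9.96386659e-01  8.49301827e-02  4.59296758e-01]
 [-9.99999750e-01 -6.89743843e-04  1.55697777e-04  3.29662824e-02]
 [-9.65551174e-05 -8.49302705e-02 -9.96386893e-01  1.25383933e+00]
 [ 0.00000000e+00  0.00000000e+00  0.00000000e+00  1.00000000e+00]]
```

View pics/side0.png

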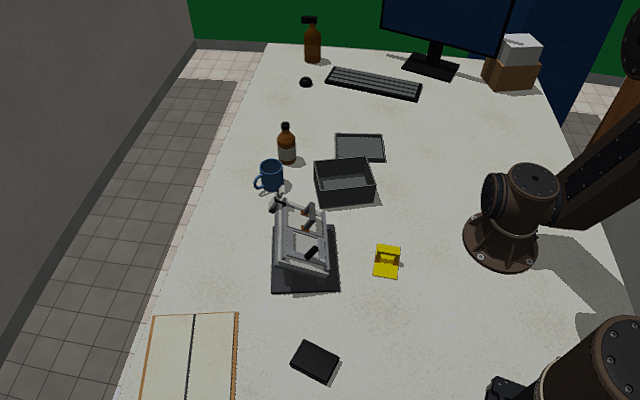

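View pics/top0.png

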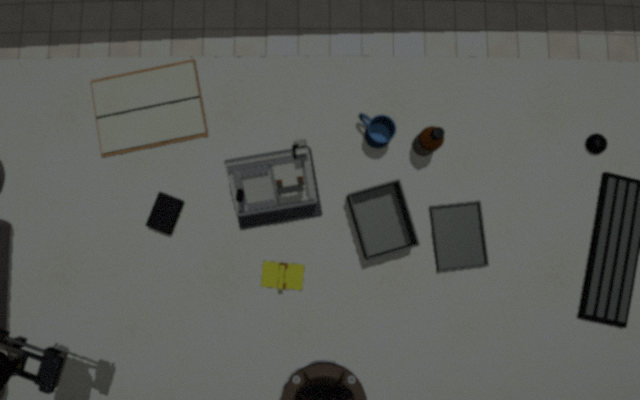

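Side: the tester is at (303,245), bin at (344,182), tray at (360,148), mug at (268,175) and bottle at (286,145). A far bottle at (312,42) is a decoy. The yellow lookalike is at (387,262) and is not meant, so the white plate with the grey handle in the tester is the cover. Next is one enlarged crop of the tester.

```bash
python3 - <<'E'
import cv2,numpy as np
a=cv2.imread("pics/side0.png")[185:300,260:350];b=cv2.imread("pics/top0.png")[135:235,215:330]
a=cv2.resize(a,None,fx=5,fy=5,interpolation=3)[:, :]
a=a[:570,:400+50]
b=cv2.convertScaleAbs(cv2.resize(b,None,fx=3,fy=3,interpolation=3),alpha=2.2)
c=np.zeros((575,800,3),np.uint8);c[:570,:450]=a;c[:300,455:800]=b
cv2.imwrite("pics/crop0.png",c)
E
```

```text
(no output)
```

View pics/crop0.png

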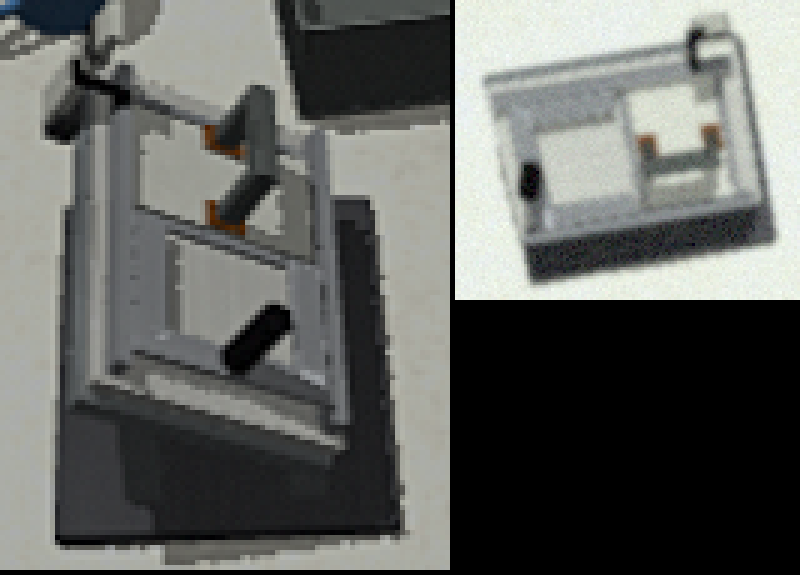

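```bash
cat > h.py <<'E'
import numpy as np,cv2
from scipy.optimize import least_squares
from scipy.spatial.transform import Rotation as R
S={n:dict(np.load(f"{n}0.npz")) for n in("side","top")}
def proj(n,P):
    s=S[n];T=np.linalg.inv(s["cam_to_world"]);P=np.atleast_2d(P).astype(float)
    return cv2.projectPoints(P,cv2.Rodrigues(T[:3,:3])[0],T[:3,3],s["K"],s["D"])[0][:,0]
def ray(n,uv,z):
    s=S[n];p=cv2.undistortPoints(np.array([[uv]],float),s["K"],s["D"])[0,0]
    d=s["cam_to_world"][:3,:3]@np.r_[p,1];o=s["cam_to_world"][:3,3];return o+d*(z-o[2])/d[2]
def deckR(psi): return R.from_euler('zy',[psi,-30],degrees=True).as_matrix()
def deck(p,q): # p=(x,y,psi); q in mm deck
    return np.r_[p[0],p[1],.115]+np.atleast_2d(q)/1000@deckR(p[2]).T
E
python3 - <<'E'
from h import *
sd=lambda u,v:(260+u/5,185+v/5); tp=lambda u,v:(215+(u-455)/3,135+v/3)
obs=[("side",(0,132,58.5),sd(279,316)),("side",(0,132,10),sd(240,358)),("side",(-1.5,0,54),sd(264,138)),
("top",(0,132,54),tp(530,180)),("top",(-1.5,0,50),tp(680,161)),("side",(73,150,0),sd(80,390)),("side",(-73,150,0),sd(335,445))]
f=lambda p:np.concatenate([proj(n,deck(p,q))[0]-uv for n,q,uv in obs])
r=least_squares(f,[*ray("top",tp(680,161),.16)[:2],8],loss="soft_l1");print(r.x,r.fun.reshape(-1,2).round(1))
p=r.x;np.save("p.npy",p)
for n,uv in(("top",(458,237)),):print(ray(n,uv,.005))
# draw overlay
for n,bx in(("side",(260,185,350,300)),("top",(215,135,330,235))):
    im=cv2.imread(f"pics/{n}0.png");k=5
    x0,y0,x1,y1=bx;im=cv2.resize(im[y0:y1,x0:x1],None,fx=k,fy=k,interpolation=3)
    if n=="top":im=cv2.convertScaleAbs(im,alpha=2)
    def pl(q,c):
        u=((proj(n,deck(p,q))-[x0-.5,y0-.5])*k).astype(int);cv2.polylines(im,[u],False,c,1)
    pl([(-73,-60,0),(73,-60,0),(73,150,0),(-73,150,0),(-73,-60,0)],(0,0,255))
    pl([(0,132,10),(0,132,58.5)],(0,255,0))
    pl([(-8.5,-32,54),(5.5,-32,54),(5.5,32,54),(-8.5,32,54),(-8.5,-32,54)],(255,0,0))
    pl([(-58.5,-35,5),(55.5,-35,5),(55.5,35,5),(-58.5,35,5),(-58.5,-35,5)],(0,255,255))
    pl([(90,-55,55),(90,-29,55)],(255,0,255))
    cv2.imwrite(f"pics/o_{n}.png",im)
a=cv2.imread("pics/o_side.png");b=cv2.resize(cv2.imread("pics/o_top.png"),None,fx=.6,fy=.6)
c=np.zeros((575,800,3),np.uint8);c[:,:450]=a;c[:b.shape[0],452:452+b.shape[1]]=b[:,:348];cv2.imwrite("pics/o.png",c)
# tray: edges in top image
g=cv2.imread("pics/top0.png");t=g[190:285,415:505];print(cv2.cvtColor(t,6)[::8,::6])
E
```

```text
[ 0.59900195  0.08344203 10.15102071] [[-1.7  3.6]
 [-3.2  3.4]
 [-0.1 -2.8]
 [-1.4  2.4]
 [ 1.7 -0. ]
 [ 1.3 -1.3]
 [ 0.2 -0.4]]
[ 0.4545645  -0.36990977  0.005     ]
[[107 108 108 105 105 105 107 108 107 105 109 106 110 106 107]
 [109 109 110 108 106 107 109 108 107 105 109 111 109 105 107]
 [110 107 104  65  49  44  43  42  56  62  61  91 106 106 105]
 [108 111 104  58  69  64  67  62  63  63  63  63 106 104 109]
 [110 107 106  53  66  64  62  60  66  63  62  38 108 105 106]
 [ 81 106 109  38  64  65  65  61  66  61  62  28 106 103 107]
 [ 31 107 107  39  62  66  64  61  61  61  61  43 105 105 107]
 [ 77 104 106  72  66  67  62  60  61  63  61  58  98 108 106]
 [104 107 107  96  63  65  64  63  66  62  61  61  82 107 108]
 [107 109 109 106  60  64  62  62  64  63  61  58  53 104 106]
 [108 107 106 105  56  54  63  82  91 102 107 106 108 107 107]
 [106 108 107 108 105 107 107 106 109 110 108 109 108 106 106]]
```

View pics/o.png

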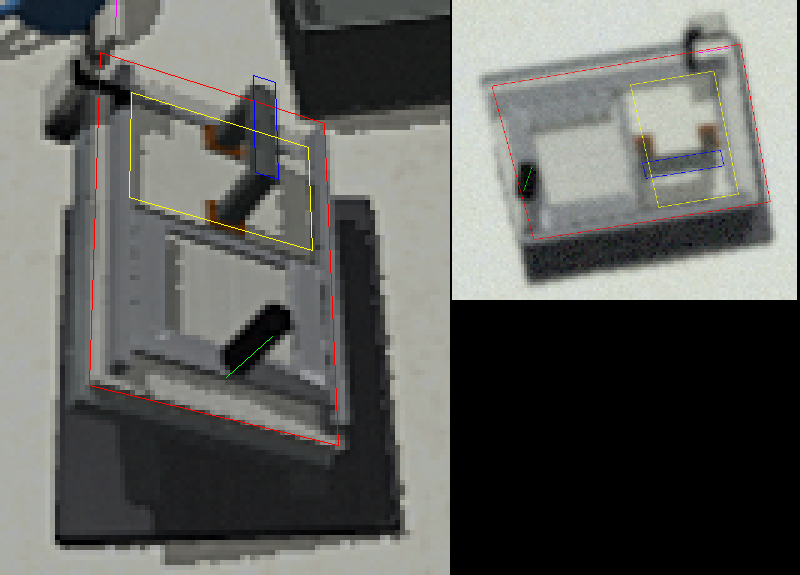

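```bash
python3 - <<'E'
from h import *
sd=lambda u,v:(260+u/5-.5,185+v/5-.5); tp=lambda u,v:(215+(u-455)/3-.5,135+v/3-.5)
K=lambda g,z:(0,132-g,z)
def obs(g): return [("side",K(g,58.5),sd(280,314)),("side",K(g,10),sd(237,360)),
("side",(-1.5,32,54),sd(265,182)),("side",(-1.5,-32,54),sd(262,90)),
("top",K(g,54),tp(530,180)),("top",(-1.5,32,54),tp(641,165)),("top",(-1.5,-32,54),tp(720,158)),
("side",(55.5,35,5),sd(133,207)),("side",(-58.5,35,5),sd(315,262)),("top",(55.5,35,5),tp(628,90))]
f=lambda p:np.concatenate([proj(n,deck(p[:3],q))[0]-uv for n,q,uv in obs(p[3])])
r=least_squares(f,[.6,.083,10,0],loss="soft_l1",x_scale=[.01,.01,1,5]);print(r.x,r.fun.reshape(-1,2).round(1))
np.save("p.npy",r.x)
p=r.x;J=r.jac
for n,bx in(("side",(260,185,350,300)),("top",(215,135,330,235))):
    im=cv2.imread(f"pics/{n}0.png");k=5
    x0,y0,x1,y1=bx;im=cv2.resize(im[y0:y1,x0:x1],None,fx=k,fy=k,interpolation=3)
    if n=="top":im=cv2.convertScaleAbs(im,alpha=2)
    def pl(q,c):
        u=((proj(n,deck(p,q))-[x0-.5,y0-.5])*k).astype(int);cv2.polylines(im,[u],False,c,1)
    pl([(-73,-60,0),(73,-60,0),(73,150,0),(-73,150,0),(-73,-60,0)],(0,0,255))
    pl([(0,132-p[3],10),(0,132-p[3],58.5)],(0,255,0))
    pl([(-8.5,-32,54),(5.5,-32,54),(5.5,32,54),(-8.5,32,54),(-8.5,-32,54)],(255,0,0))
    pl([(-58.5,-35,5),(55.5,-35,5),(55.5,35,5),(-58.5,35,5),(-58.5,-35,5)],(0,255,255))
    pl([(90,-55,55),(90,-29,55)],(255,0,255))
    cv2.imwrite(f"pics/o_{n}.png",im)
a=cv2.imread("pics/o_side.png");b=cv2.resize(cv2.imread("pics/o_top.png"),None,fx=.6,fy=.6)
c=np.zeros((575,800,3),np.uint8);c[:,:450]=a;c[:b.shape[0],452:452+b.shape[1]]=b[:,:348];cv2.imwrite("pics/o2.png",c)
# tray: contour in top
im=S["top"]["img"];g=cv2.cvtColor(im,7)
m=np.zeros_like(g);m[185:290,424:500]=(g[185:290,424:500]<85)*255
m=cv2.morphologyEx(m,cv2.MORPH_CLOSE,np.ones((7,7)));c=max(cv2.findContours(m,0,2)[0],key=cv2.contourArea)
b=cv2.boxPoints(cv2.minAreaRect(c));B=np.array([ray("top",u,.012)[:2] for u in b]);print(b,B.round(3),B.mean(0),np.linalg.norm(np.roll(B,1,0)-B,axis=1))
E
```

```text
[ 0.59808731  0.08867604 10.60508302 14.99916238] [[-1.1  1.1]
 [-1.8  0.2]
 [ 0.6  0.4]
 [ 0.5 -0.7]
 [ 3.   2.6]
 [ 0.1  2.4]
 [-0.4  0.3]
 [-0.7 -0.1]
 [-0.3 -0.9]
 [-0.3 -1.2]]
[[427.21542 205.72308]
 [480.38467 199.07693]
 [488.84622 266.76926]
 [435.67697 273.4154 ]] [[ 0.541 -0.284]
 [ 0.559 -0.433]
 [ 0.373 -0.452]
 [ 0.356 -0.304]] [ 0.45709697 -0.36819643] [0.1862116  0.15047903 0.18734811 0.14893718]
```

View pics/o2.png

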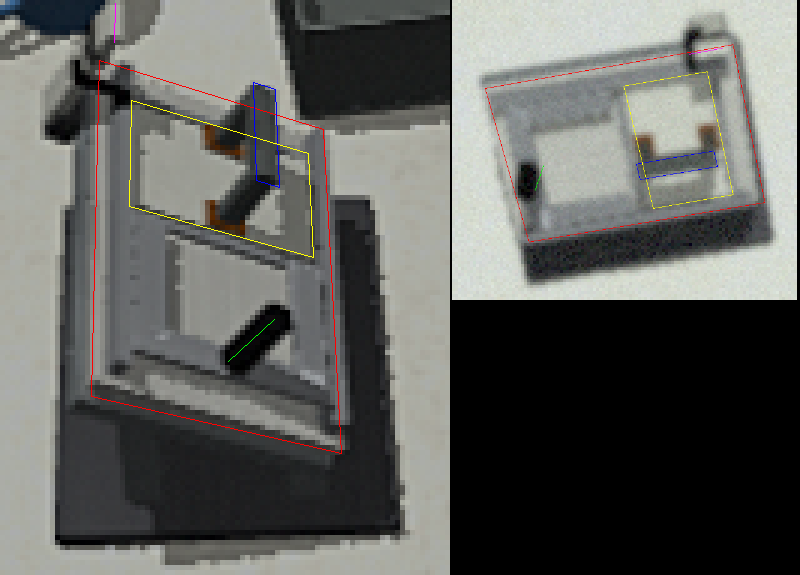

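```bash
cat >> h.py <<'E'
def world(p,h,y): # level stand frame mm -> world xy
    a=np.radians(p[2]);return np.r_[p[0]+(h*np.cos(a)-y*np.sin(a))/1000,p[1]+(h*np.sin(a)+y*np.cos(a))/1000]
def goto(xy,z,o): # offset in tool axes (mm) from the commanded (measured) pose
    M=R.from_euler('xyz',o["orientation"],degrees=True).as_matrix()
    return (M.T@(np.r_[xy,z]-o["tool_pos"])*1000).round(1)
E
python3 - <<'E'
from h import *
from plant import ctrl
sd=lambda u,v:(260+u/5-.5,185+v/5-.5); tp=lambda u,v:(215+(u-455)/3-.5,135+v/3-.5)
K=lambda g,z:(0,132-g,z)
def obs(g): return [("side",K(g,58.5),sd(280,314)),("side",K(g,10),sd(237,360)),
("side",(-1.5,32,54),sd(265,182)),("side",(-1.5,-32,54),sd(262,90)),
("top",K(g,34),tp(530,181)),("top",(-1.5,32,52),tp(641,165)),("top",(-1.5,-32,52),tp(720,158)),
("side",(55.5,35,5),sd(133,207)),("side",(-58.5,35,5),sd(315,262)),("top",(55.5,35,5),tp(628,90)),("top",(90,-42,55),tp(710,22))]
f=lambda p:np.concatenate([proj(n,deck(p[:3],q))[0]-uv+(p[4:6] if n=="side" else p[6:8]) for n,q,uv in obs(p[3])]+[p[4:]/.8])
r=least_squares(f,[.6,.083,10,0,0,0,0,0],loss="soft_l1",x_scale=[.01,.01,1,5,1,1,1,1]);print(r.x.round(4),r.fun[:-4].reshape(-1,2).round(1))
p=r.x[:4];np.save("p.npy",p);o=ctrl.get_obs()
kxy=world(p,-25,132-p[3]);bxy=world(p,-25,0);print(kxy,bxy,goto(kxy,.21,o),"roll",np.radians((o["orientation"][2]+90-p[2])))
E
```

```text
[ 0.5983  0.0878 11.4701 13.9014  0.1661  0.0494 -0.1211 -0.1346] [[-0.4  1.4]
 [-1.   0.5]
 [ 0.9  0.2]
 [ 0.5 -1. ]
 [ 4.1 -0.6]
 [ 0.4  2. ]
 [-0.2 -0.4]
 [-0.3  0. ]
 [-0.  -1.3]
 [-0.4 -1.2]
 [-0.8  9.5]]
[0.55029742 0.19854071] [0.57378206 0.0828007 ] [467.5 322.8  27.3] roll 1.071711671249648
```

```bash
python3 - <<'E'
from h import *
sd=lambda u,v:(260+u/5-.5,185+v/5-.5); tp=lambda u,v:(215+(u-455)/3-.5,135+v/3-.5)
p=np.load("p.npy")
for a,b in((sd(258,337),tp(530,181)),(sd(263,136),tp(680,161)),(sd(133,207),tp(628,90))):
    r=least_squares(lambda X:np.r_[proj("side",X)[0]-a,proj("top",X)[0]-b],[.55,.15,.15],x_scale=.01)
    q=(r.x-np.r_[p[:2],.115])@deckR(p[2])*1000;print(r.x.round(4),r.fun.round(1),"deck",q.round(1))
E
```

```text
[0.5579 0.2114 0.1493] [-0.2 -0.   0.   0.2] deck [  7.1 124.8  49.9]
[0.5727 0.0884 0.1593] [-0.4 -0.1  0.   0.4] deck [ 0.1  0.6 51.1]
[0.635  0.1326 0.1423] [ 0.2  0.  -0.  -0.2] deck [53.4 34.9  5.3]
```

Call:
jog_arm([
  {"offset": [10, 7, 0], "roll": 0.03, "hand": 44},
  {"offset": [35, 24, 2], "roll": 0.1, "hand": 44},
  {"offset": [68, 47, 4], "roll": 0.2, "hand": 44},
  {"offset": [102, 70, 6], "roll": 0.3, "hand": 44},
  {"offset": [136, 93, 8], "roll": 0.4, "hand": 44},
  {"offset": [170, 117, 10], "roll": 0.5, "hand": 44},
  {"offset": [204, 140, 12], "roll": 0.6, "hand": 44},
  {"offset": [238, 163, 14], "roll": 0.7, "hand": 44},
  {"offset": [272, 187, 16], "roll": 0.8, "hand": 44},
  {"offset": [306, 210, 18], "roll": 0.88, "hand": 44},
  {"offset": [340, 233, 20], "roll": 0.95, "hand": 44},
  {"offset": [374, 257, 22], "roll": 1.0, "hand": 44},
  {"offset": [408, 280, 24], "roll": 1.04, "hand": 44},
  {"offset": [438, 300, 26], "roll": 1.07, "hand": 44},
  {"offset": [456, 313, 27], "roll": 1.083, "hand": 44},
  {"offset": [464, 318, 27], "roll": 1.083, "hand": 44},
  {"offset": [465.6, 319.3, 27], "roll": 1.083, "hand": 44},
  {"offset": [465.6, 319.3, 27], "roll": 1.083, "hand": 44},
])

```text
clock: 1.6
tool_pos: [0.5496, 0.2023, 0.2103]
orientation: [180.0, -0.0, -79.3]
force: [0.6, 1.2, -0.3]
opening: 0.044
```

```bash
cat > look.py <<'E'
import sys,cv2,numpy as np
from plant import ctrl,cams
def look(tag,bs=(255,170,350,305),bt=(205,130,335,240),ks=4,kt=3,cal=None):
    o=ctrl.get_obs();c=np.zeros((600,800,3),np.uint8);x=0
    for n,b,k in(("side",bs,ks),("top",bt,kt)):
        s=cams.snapshot(n);np.savez(f"{n}_{tag}.npz",**s)
        i=s["img"][b[1]:b[3],b[0]:b[2],::-1];i=cv2.resize(i,None,fx=k,fy=k,interpolation=3)
        i=cv2.convertScaleAbs(i,alpha=1.3 if n=="side" else 2.2);h=min(600,i.shape[0]);w=min(800-x,i.shape[1]);c[:h,x:x+w]=i[:h,:w];x+=w+2
    cv2.imwrite(f"pics/{tag}.png",c)
    print({k:np.round(o[k],4) for k in("clock","tool_pos","orientation","force","opening","joint_pos")})
if __name__=="__main__":look(sys.argv[1])
E
python3 look.py k1
```

```text
{'clock': np.float64(1.6), 'tool_pos': array([0.5496, 0.2023, 0.2103]), 'orientation': array([ 1.799754e+02, -2.200000e-03, -7.925650e+01]), 'force': array([ 0.6384,  1.1512, -0.3348]), 'opening': np.float64(0.044), 'joint_pos': array([ 3.93170e+01,  1.33205e+01, -1.31704e+01, -1.09000e-02,
       -6.35317e+01, -2.85687e+01])}
```

View pics/k1.png

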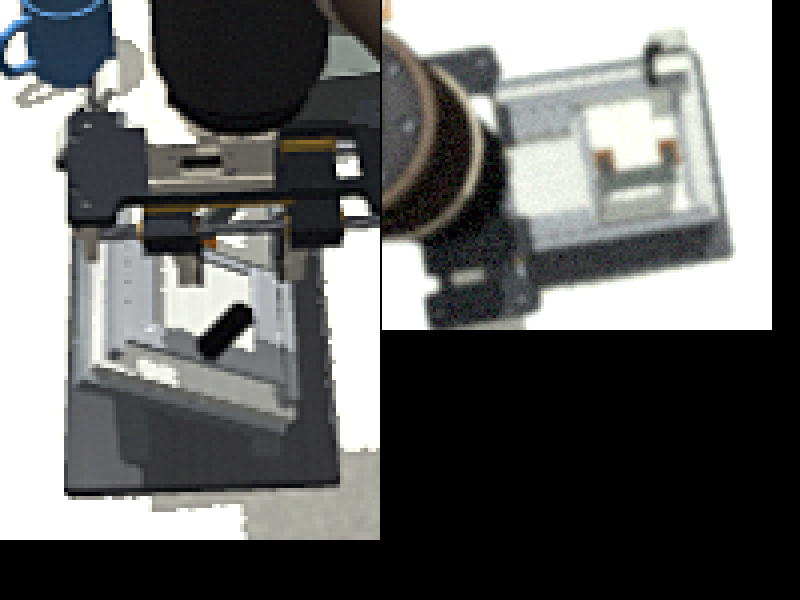

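```bash
python3 - <<'E'
from h import *
p=np.load("p.npy");t=np.array([.5496,.2023,.1993]);a=np.radians(10.7);e=np.array([np.cos(a),np.sin(a),0]);l=np.array([-np.sin(a),np.cos(a),0])
pr=lambda P:((proj("side",P)-[255-.5,170-.5])*4).round(0)
for j in(-.022,-.043,.022,.043):print(j,[pr(t+j*e+w*l)[0] for w in(-.0095,.0095)])
for y in(116,120,124,132):print(y,pr(deck([.5983,.0878,10.7],[(0,y,10),(0,y,58.5)])).tolist())
E
```

```text
-0.022 [array([276., 258.]), array([278., 283.])]
-0.043 [array([310., 256.]), array([313., 281.])]
0.022 [array([204., 261.]), array([205., 286.])]
0.043 [array([170., 262.]), array([171., 288.])]
116 [[203.0, 346.0], [240.0, 313.0]]
120 [[203.0, 352.0], [240.0, 319.0]]
124 [[203.0, 357.0], [240.0, 324.0]]
132 [[203.0, 368.0], [240.0, 335.0]]
```

Call:
jog_arm([
  {"offset": [0, 0, 12], "roll": 0, "hand": 44},
  {"offset": [0, 0, 28], "roll": 0, "hand": 44},
  {"offset": [0, 0, 40], "roll": 0, "hand": 44},
  {"offset": [0, 0, 44], "roll": 0, "hand": 44},
  {"offset": [0, 0, 44], "roll": 0, "hand": 34},
  {"offset": [0, 0, 44], "roll": 0, "hand": 30},
  {"offset": [0, 0, 44], "roll": 0, "hand": 26},
  {"offset": [0, 0, 44], "roll": 0, "hand": 22},
  {"offset": [0, 0, 44], "roll": 0, "hand": 18},
  {"offset": [0, 0, 44], "roll": 0, "hand": 18},
])

```text
clock: 2.53
tool_pos: [0.5512, 0.2036, 0.1676]
orientation: [-179.8, 0.1, -79.2]
force: [5.5, 1.4, -1.0]
opening: 0.0193
```

Call:
jog_arm([
  {"offset": [0, 0, 0], "roll": 0, "hand": 10},
  {"offset": [0, 0, 0], "roll": 0, "hand": 10},
  {"offset": [3, 0, 0], "roll": 0, "hand": 10},
  {"offset": [8, 0, 0], "roll": 0, "hand": 10},
  {"offset": [14, 0, 0], "roll": 0, "hand": 10},
  {"offset": [20, 0, 0], "roll": 0, "hand": 10},
  {"offset": [20, 0, 0], "roll": 0, "hand": 10},
])

```text
clock: 3.12
tool_pos: [0.5548, 0.1829, 0.1675]
orientation: [-179.8, 0.0, -79.2]
force: [5.3, -0.2, -0.1]
opening: 0.0187
```

```bash
python3 look.py k2
```

```text
{'clock': np.float64(3.1167), 'tool_pos': array([0.5548, 0.1829, 0.1675]), 'orientation': array([-1.798306e+02,  3.570000e-02, -7.918440e+01]), 'force': array([ 5.3214, -0.1703, -0.0828]), 'opening': np.float64(0.0187), 'joint_pos': array([ 3.74400e+01,  1.51345e+01, -1.67861e+01,  5.19000e-02,
       -5.79120e+01, -2.66519e+01])}
```

View pics/k2.png

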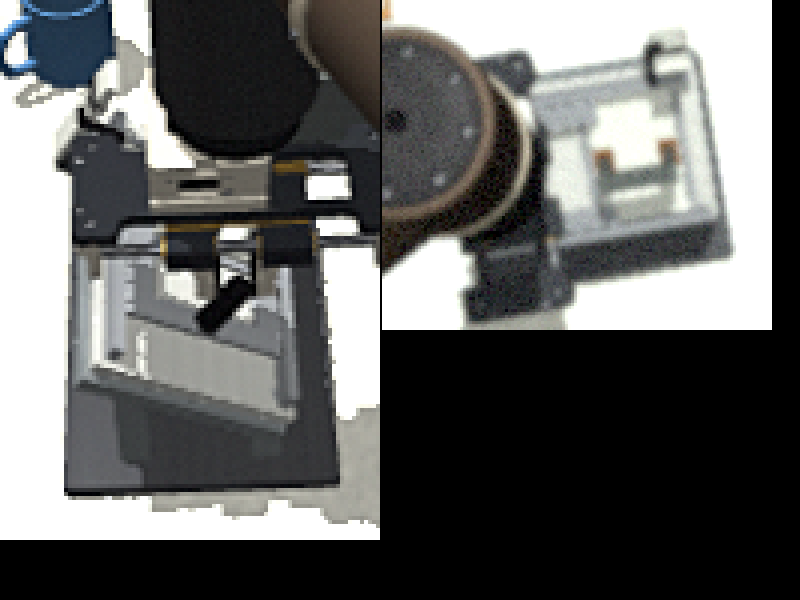

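The gate moves with the gripped knob; its base shifted from (208,350) to (208,325) in the crop. Continuing to the stop.

Call:
jog_arm([
  {"offset": [6, 0, 0], "roll": 0, "hand": 10},
  {"offset": [14, 0, 0], "roll": 0, "hand": 10},
  {"offset": [22, 0, 0], "roll": 0, "hand": 10},
  {"offset": [29, 0, 0], "roll": 0, "hand": 10},
  {"offset": [34, 0, 0], "roll": 0, "hand": 10},
  {"offset": [37, 0, 0], "roll": 0, "hand": 10},
  {"offset": [39, 0, 0], "roll": 0, "hand": 10},
  {"offset": [41, 0, 0], "roll": 0, "hand": 10},
  {"offset": [43, 0, 0], "roll": 0, "hand": 10},
  {"offset": [45, 0, 0], "roll": 0, "hand": 10},
])

```text
clock: 4.05
tool_pos: [0.5625, 0.1389, 0.1673]
orientation: [-179.9, 0.0, -79.2]
force: [4.1, 1.8, 6.3]
opening: 0.0183
```

Call:
jog_arm([
  {"offset": [1.5, 0, 0], "roll": 0, "hand": 10},
  {"offset": [3, 0, 0], "roll": 0, "hand": 10},
  {"offset": [4, 0, 0], "roll": 0, "hand": 10},
  {"offset": [4, 0, 0], "roll": 0, "hand": 10},
])

```text
clock: 4.38
tool_pos: [0.5631, 0.1358, 0.1673]
orientation: [-179.9, 0.1, -79.2]
force: [2.5, 6.3, 6.1]
opening: 0.0186
```

Call:
jog_arm([
  {"offset": [2, 0, 0], "roll": 0, "hand": 10},
  {"offset": [4, 0, 0], "roll": 0, "hand": 10},
  {"offset": [4, 0, 0], "roll": 0, "hand": 10},
])

```text
clock: 4.63
tool_pos: [0.5634, 0.1351, 0.1673]
orientation: [-179.8, 0.4, -79.2]
force: [-4.5, 20.6, 7.7]
opening: 0.0191
```

```bash
python3 look.py k3
```

```text
{'clock': np.float64(4.6333), 'tool_pos': array([0.5634, 0.1351, 0.1673]), 'orientation': array([-179.8299,    0.3679,  -79.1585]), 'force': array([-4.5481, 20.5818,  7.7363]), 'opening': np.float64(0.0191), 'joint_pos': array([ 32.6343,  14.706 , -17.2613,  -0.3292, -57.7386, -21.6183])}
```

View pics/k3.png

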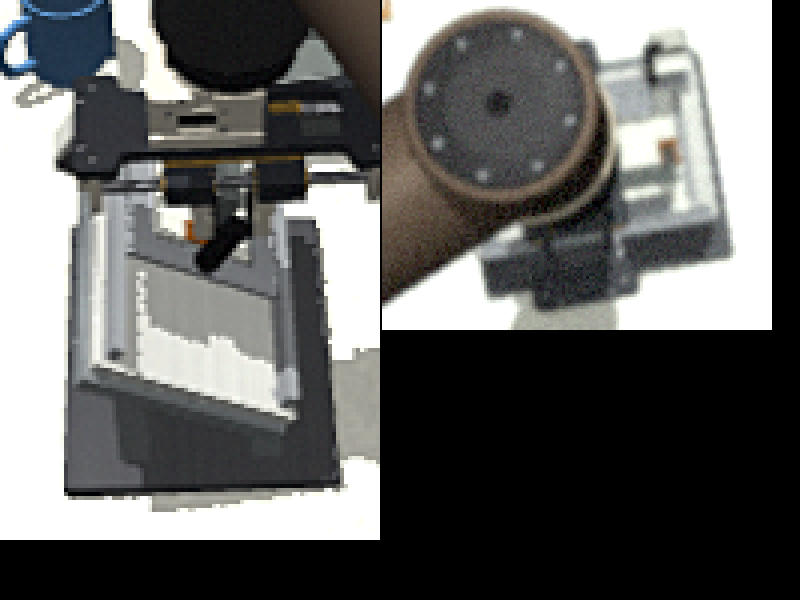

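Call:
jog_arm([
  {"offset": [-4, 0, 0], "roll": 0, "hand": 10},
  {"offset": [-4, 0, 0], "roll": 0, "hand": 28},
  {"offset": [-4, 0, 0], "roll": 0, "hand": 40},
  {"offset": [-4, 0, 0], "roll": 0, "hand": 40},
  {"offset": [-4, 0, -8], "roll": 0, "hand": 40},
  {"offset": [-4, 0, -18], "roll": 0, "hand": 40},
  {"offset": [-4, 0, -25], "roll": 0, "hand": 40},
  {"offset": [-4, 0, -25], "roll": 0, "hand": 40},
])

```text
clock: 5.4
tool_pos: [0.5635, 0.1351, 0.1938]
orientation: [-179.9, 0.0, -79.2]
force: [0.2, 0.9, 0.6]
opening: 0.0397
```

```bash
python3 - <<'E'
from h import *
from plant import ctrl
p=np.load("p.npy");p[2]=10.8;o=ctrl.get_obs();print(o["tool_pos"],o["force"],o["opening"],o["orientation"])
a=np.radians(10.8)
def sf(P):d=(np.array(P)[:2]-p[:2])*1000;return d@[np.cos(a),np.sin(a)],d@[-np.sin(a),np.cos(a)]
print("knob grip h,y first",sf([.5512,.2036]),"last",sf([.5634,.1351]),"now",sf(o["tool_pos"]))
print("bar tgt",goto(world(p,-24,13),.157,o))
E
```

```text
[0.56347336 0.13514471 0.19376842] [0.22465575 0.87831157 0.59522927] 0.039706156258214234 [-1.79852954e+02  2.60977765e-02 -7.91741013e+01]
knob grip h,y first (np.float64(-24.5448314257724), np.float64(122.5986977634707)) last (np.float64(-25.396547016004543), np.float64(53.025969050609675)) now (np.float64(-25.316111039775688), np.float64(53.05614371897309))
bar tgt [40.1 -1.2 36.8]
```

Call:
jog_arm([
  {"offset": [10, 0, 0], "roll": 0, "hand": 40},
  {"offset": [26, -1, 0], "roll": 0, "hand": 40},
  {"offset": [38, -1, 0], "roll": 0, "hand": 40},
  {"offset": [42, -1, 0], "roll": 0, "hand": 40},
  {"offset": [42, -1, 10], "roll": 0, "hand": 40},
  {"offset": [42, -1, 22], "roll": 0, "hand": 40},
  {"offset": [42, -1, 28], "roll": 0, "hand": 40},
  {"offset": [42, -1, 32], "roll": 0, "hand": 40},
  {"offset": [42, -1, 32], "roll": 0, "hand": 40},
])

```text
clock: 6.15
tool_pos: [0.5709, 0.094, 0.1582]
orientation: [179.9, -0.0, -79.2]
force: [-0.0, 0.2, 0.2]
opening: 0.0399
```

```bash
python3 look.py b1
```

```text
{'clock': np.float64(6.15), 'tool_pos': array([0.5709, 0.094 , 0.1582]), 'orientation': array([ 1.798799e+02, -2.810000e-02, -7.916110e+01]), 'force': array([-0.0137,  0.1605,  0.1811]), 'opening': np.float64(0.0399), 'joint_pos': array([ 2.87044e+01,  1.52975e+01, -1.78933e+01, -1.21000e-02,
       -5.69321e+01, -1.78590e+01])}
```

View pics/b1.png

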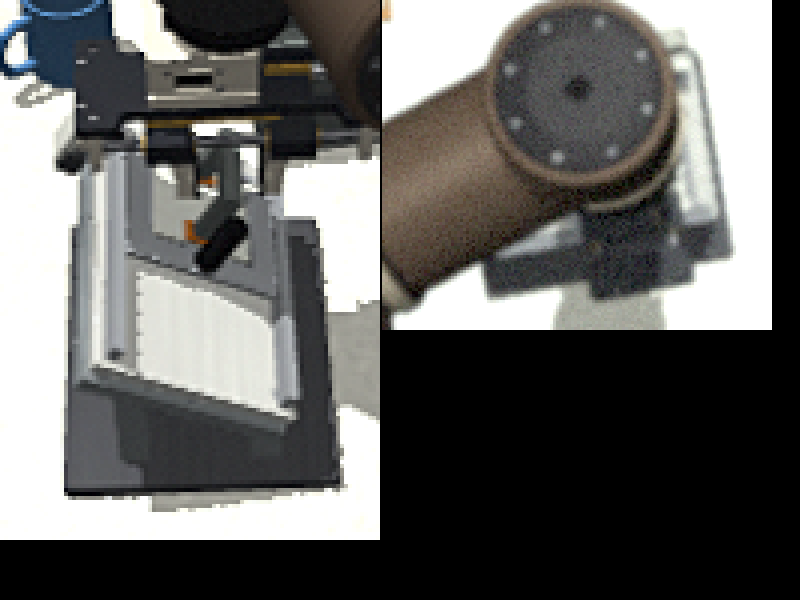

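The fingers straddle the bar at (230,165) and the gate is shut with the knob at (225,245). Nine pictures viewed so far. Closing on the bar.

Call:
jog_arm([
  {"offset": [0, 0, 0], "roll": 0, "hand": 30},
  {"offset": [0, 0, 0], "roll": 0, "hand": 22},
  {"offset": [0, 0, 0], "roll": 0, "hand": 16},
  {"offset": [0, 0, 0], "roll": 0, "hand": 8},
  {"offset": [0, 0, 0], "roll": 0, "hand": 5},
  {"offset": [0, 0, 0], "roll": 0, "hand": 5},
  {"offset": [0, 0, 0], "roll": 0, "hand": 5},
])

```text
clock: 6.83
tool_pos: [0.5705, 0.0939, 0.1598]
orientation: [179.9, 0.0, -79.2]
force: [-5.2, -0.0, 4.7]
opening: 0.0157
```

Call:
jog_arm([
  {"offset": [0, 0, 0], "roll": 0, "hand": 22},
  {"offset": [0, 0, 0], "roll": 0, "hand": 34},
  {"offset": [0, 0, 0], "roll": 0, "hand": 34},
  {"offset": [0, 0, 3], "roll": 0, "hand": 34},
  {"offset": [0, 0, 6], "roll": 0, "hand": 34},
  {"offset": [0, 0, 7], "roll": 0, "hand": 34},
  {"offset": [0, 0, 7], "roll": 0, "hand": 34},
])

```text
clock: 7.42
tool_pos: [0.5713, 0.0939, 0.1519]
orientation: [179.9, -0.0, -79.2]
force: [0.5, -0.7, 0.5]
opening: 0.0341
```

Call:
jog_arm([
  {"offset": [0, 0, 0], "roll": 0, "hand": 24},
  {"offset": [0, 0, 0], "roll": 0, "hand": 16},
  {"offset": [0, 0, 0], "roll": 0, "hand": 8},
  {"offset": [0, 0, 0], "roll": 0, "hand": 5},
  {"offset": [0, 0, 0], "roll": 0, "hand": 5},
  {"offset": [0, 0, 0], "roll": 0, "hand": 5},
])

```text
clock: 7.92
tool_pos: [0.5706, 0.0938, 0.1525]
orientation: [179.9, -0.0, -79.2]
force: [-5.8, -0.1, 3.3]
opening: 0.016
```

Call:
jog_arm([
  {"offset": [0, 0.5, -0.9], "roll": 0, "hand": 5},
  {"offset": [0, 1, -1.7], "roll": 0, "hand": 5},
  {"offset": [0, 1.5, -2.6], "roll": 0, "hand": 5},
  {"offset": [0, 2, -3.5], "roll": 0, "hand": 5},
  {"offset": [0, 2.5, -4.3], "roll": 0, "hand": 5},
  {"offset": [0, 3, -5.2], "roll": 0, "hand": 5},
  {"offset": [0, 3, -5.2], "roll": 0, "hand": 5},
  {"offset": [0, 3, -5.2], "roll": 0, "hand": 5},
])

```text
clock: 8.58
tool_pos: [0.5686, 0.0937, 0.1576]
orientation: [-180.0, 0.0, -79.2]
force: [1.7, 1.7, -8.5]
opening: 0.0155
```

```bash
python3 look.py f1; python3 - <<'E'
import cv2,numpy as np
a=np.load("side_k2.npz")["img"];b=np.load("side_f1.npz")["img"]
A=[cv2.resize(x[185:225,255:300,::-1],None,fx=8,fy=8,interpolation=3) for x in(a,b)];cv2.imwrite("pics/pt.png",np.hstack(A))
E
```

```text
{'clock': np.float64(8.5833), 'tool_pos': array([0.5686, 0.0937, 0.1576]), 'orientation': array([-1.79993e+02,  1.87000e-02, -7.91717e+01]), 'force': array([ 1.6831,  1.7002, -8.5176]), 'opening': np.float64(0.0155), 'joint_pos': array([ 2.87875e+01,  1.50623e+01, -1.83203e+01, -1.87000e-02,
       -5.66050e+01, -1.79489e+01])}
```

Call:
jog_arm([
  {"offset": [0, 0.5, -0.9], "roll": 0, "hand": 5},
  {"offset": [0, 1, -1.7], "roll": 0, "hand": 5},
  {"offset": [0, 1.5, -2.6], "roll": 0, "hand": 5},
  {"offset": [0, 2, -3.5], "roll": 0, "hand": 5},
  {"offset": [0, 2.5, -4.3], "roll": 0, "hand": 5},
  {"offset": [0, 3, -5.2], "roll": 0, "hand": 5},
  {"offset": [0, 3, -5.2], "roll": 0, "hand": 5},
  {"offset": [0, 3, -5.2], "roll": 0, "hand": 5},
])

```text
clock: 9.35
tool_pos: [0.5656, 0.0931, 0.1629]
orientation: [-180.0, 0.0, -79.2]
force: [2.7, 5.2, -10.3]
opening: 0.0155
```

```bash
python3 look.py f2; python3 - <<'E'
import cv2,numpy as np
A=[]
for n in("side_b1","side_f2"):
    x=np.load(f"{n}.npz")["img"];A.append(cv2.resize(x[170:250,255:345,::-1],None,fx=4.4,fy=4.4,interpolation=3))
cv2.imwrite("pics/pt.png",cv2.convertScaleAbs(np.hstack(A),alpha=1.3))
# edge shift of the knob / gate region between images
a,b=[cv2.cvtColor(np.load(f"side_{n}.npz")["img"],7).astype(np.float32) for n in("b1","f2")]
for bx in((300,215,320,240),(280,232,330,275),(260,280,345,300)):
    x0,y0,x1,y1=bx;print(bx,cv2.phaseCorrelate(a[y0:y1,x0:x1].copy(),b[y0:y1,x0:x1].copy()))
E
```

```text
{'clock': np.float64(9.35), 'tool_pos': array([0.5656, 0.0931, 0.1629]), 'orientation': array([-1.799891e+02,  1.820000e-02, -7.917250e+01]), 'force': array([  2.6617,   5.1665, -10.3231]), 'opening': np.float64(0.0155), 'joint_pos': array([ 2.88818e+01,  1.44916e+01, -1.83282e+01, -1.66000e-02,
       -5.71643e+01, -1.80454e+01])}
(300, 215, 320, 240) ((1.8220444671396177, -1.9543920465764426), 0.7506859188079834)
(280, 232, 330, 275) ((1.2369866520160109, -0.5649964159088441), 0.7528998641967773)
(260, 280, 345, 300) ((0.19085530037189358, 0.02025452483868939), 0.9727285607655843)
```

View pics/pt.png

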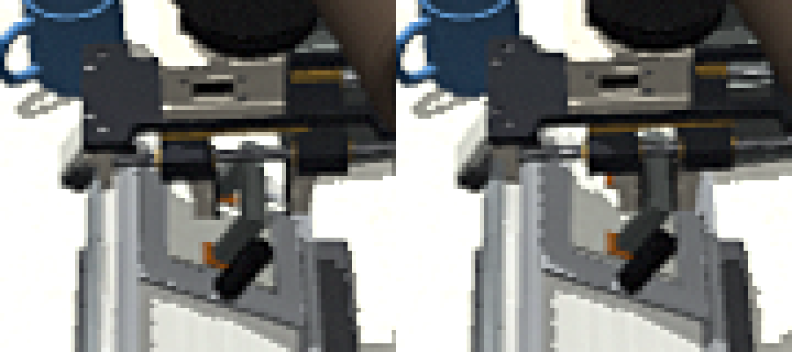

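Call:
jog_arm([
  {"offset": [-0.2, 0.5, -0.9], "roll": 0, "hand": 5},
  {"offset": [-0.4, 1, -1.7], "roll": 0, "hand": 5},
  {"offset": [-0.5, 1.5, -2.6], "roll": 0, "hand": 5},
  {"offset": [-0.5, 1.6, -2.9], "roll": 0, "hand": 5},
  {"offset": [-0.5, 1.6, -2.9], "roll": 0, "hand": 5},
])

```text
clock: 9.87
tool_pos: [0.5639, 0.093, 0.1658]
orientation: [180.0, -0.0, -79.2]
force: [4.4, 3.0, -12.1]
opening: 0.0155
```

```bash
python3 look.py f3; python3 - <<'E'
from h import *
p=np.load("p.npy");p[2]=10.8
P=proj("side",deck(p,[(0,57,20),(0,57,50)]));print("px/mm",(P[1]-P[0])/30,P)
g={n:cv2.GaussianBlur(cv2.cvtColor(np.load(f"side_{n}.npz")["img"],7),(3,3),0).astype(np.float32) for n in("b1","f1","f2","f3")}
d=(P[1]-P[0])/30
# template-match knob+gate patch displaced along the known image direction
u,v=np.meshgrid(np.arange(288,324,.5),np.arange(222,246,.5))
for n in("f1","f2","f3"):
    T=cv2.remap(g["b1"],u.astype(np.float32),v.astype(np.float32),1);e=[]
    ss=np.arange(0,20,.25)
    for s in ss:
        I=cv2.remap(g[n],(u+s*d[0]).astype(np.float32),(v+s*d[1]).astype(np.float32),1);e.append(np.abs(I-T).mean())
    k=int(np.argmin(e));print(n,ss[k],min(e).round(2),e[0].round(2))
E
```

```text
{'clock': np.float64(9.8667), 'tool_pos': array([0.5639, 0.093 , 0.1658]), 'orientation': array([ 1.799946e+02, -3.700000e-03, -7.917870e+01]), 'force': array([  4.3799,   2.9731, -12.1099]), 'opening': np.float64(0.0155), 'joint_pos': array([ 2.89705e+01,  1.41912e+01, -1.83259e+01,  2.10000e-03,
       -5.74892e+01, -1.81503e+01])}
px/mm [ 0.18471557 -0.17923757] [[306.58456077 234.95542009]
 [312.12602795 229.57829314]]
f1 3.5 2.97 6.9
f2 9.75 2.99 16.29
f3 13.0 3.51 20.67
```

Force along the slope normal (12.9 N, so 12.8 mm) and image shift (13.0 mm) agree: the pointer is between the marks. Holding.

Call:
jog_arm([
  {"offset": [0, 0, 0], "roll": 0, "hand": 5},
  {"offset": [0, 0, 0], "roll": 0, "hand": 5},
  {"offset": [0, 0, 0], "roll": 0, "hand": 5},
  {"offset": [0, 0, 0], "roll": 0, "hand": 5},
  {"offset": [0, 0, 0], "roll": 0, "hand": 5},
  {"offset": [0, 0, 0], "roll": 0, "hand": 5},
  {"offset": [0, 0, 0], "roll": 0, "hand": 5},
  {"offset": [0, 0, 0], "roll": 0, "hand": 5},
  {"offset": [0, 0, 0], "roll": 0, "hand": 5},
  {"offset": [0, 0, 0], "roll": 0, "hand": 5},
  {"offset": [0, 0, 0], "roll": 0, "hand": 5},
  {"offset": [0, 0, 0], "roll": 0, "hand": 5},
  {"offset": [0, 0, 0], "roll": 0, "hand": 5},
  {"offset": [0, 0, 0], "roll": 0, "hand": 5},
  {"offset": [0, 0, 0], "roll": 0, "hand": 5},
  {"offset": [0, 0, 0], "roll": 0, "hand": 5},
  {"offset": [0, 0, 0], "roll": 0, "hand": 5},
  {"offset": [0, 0, 0], "roll": 0, "hand": 5},
  {"offset": [0, 0, 0], "roll": 0, "hand": 5},
  {"offset": [0, 0, 0], "roll": 0, "hand": 5},
])

```text
clock: 11.63
tool_pos: [0.5639, 0.093, 0.1658]
orientation: [180.0, -0.0, -79.2]
force: [4.2, 1.0, -12.2]
opening: 0.0156
```

Call:
jog_arm([
  {"offset": [0, 0, 0], "roll": 0, "hand": 5},
  {"offset": [0, 0, 0], "roll": 0, "hand": 5},
  {"offset": [0, 0, 0], "roll": 0, "hand": 5},
  {"offset": [0, 0, 0], "roll": 0, "hand": 5},
  {"offset": [0, 0, 0], "roll": 0, "hand": 5},
  {"offset": [0, 0, 0], "roll": 0, "hand": 5},
  {"offset": [0, 0, 0], "roll": 0, "hand": 5},
  {"offset": [0, 0, 0], "roll": 0, "hand": 5},
  {"offset": [0, 0, 0], "roll": 0, "hand": 5},
  {"offset": [0, 0, 0], "roll": 0, "hand": 5},
])

```text
clock: 12.47
tool_pos: [0.5639, 0.0931, 0.1658]
orientation: [180.0, -0.0, -79.2]
force: [3.8, 0.1, -11.5]
opening: 0.016
```

```bash
cat > trav.py <<'E'
import sys;from h import *
def trav(n):
    p=np.load("p.npy");p[2]=10.8;P=proj("side",deck(p,[(0,57,20),(0,57,50)]));d=(P[1]-P[0])/30
    g=[cv2.GaussianBlur(cv2.cvtColor(np.load(f"side_{k}.npz")["img"],7),(3,3),0).astype(np.float32) for k in("b1",n)]
    u,v=np.meshgrid(np.arange(288,324,.5),np.arange(222,246,.5));ss=np.arange(-2,20,.25)
    T,*I=[cv2.remap(G,(u+s*d[0]).astype(np.float32),(v+s*d[1]).astype(np.float32),1) for G,s in [(g[0],0)]+[(g[1],s) for s in ss]]
    e=[np.abs(i-T).mean() for i in I];k=int(np.argmin(e));print("travel",ss[k],e[k])
trav(sys.argv[1])
E
python3 look.py f4; python3 trav.py f4
```

```text
{'clock': np.float64(12.4667), 'tool_pos': array([0.5639, 0.0931, 0.1658]), 'orientation': array([ 1.799928e+02, -2.100000e-03, -7.917130e+01]), 'force': array([  3.8393,   0.1176, -11.4898]), 'opening': np.float64(0.016), 'joint_pos': array([ 2.89784e+01,  1.41915e+01, -1.83199e+01, -2.00000e-04,
       -5.74960e+01, -1.81496e+01])}
travel 13.0 3.4467356
```

Call:
jog_arm([
  {"offset": [0, -0.6, 1.1], "roll": 0, "hand": 5},
  {"offset": [0, -1.3, 2.2], "roll": 0, "hand": 5},
  {"offset": [0, -1.9, 3.3], "roll": 0, "hand": 5},
  {"offset": [0, -2.6, 4.4], "roll": 0, "hand": 5},
  {"offset": [0, -3.2, 5.6], "roll": 0, "hand": 5},
  {"offset": [0, -3.8, 6.7], "roll": 0, "hand": 5},
  {"offset": [0, -4.5, 7.8], "roll": 0, "hand": 5},
  {"offset": [0, -5.1, 8.9], "roll": 0, "hand": 5},
  {"offset": [0, -5.8, 10], "roll": 0, "hand": 5},
  {"offset": [0, -6.4, 11.1], "roll": 0, "hand": 5},
  {"offset": [0, -7, 12.2], "roll": 0, "hand": 5},
  {"offset": [0, -7.6, 13.3], "roll": 0, "hand": 5},
  {"offset": [0, -7.6, 13.3], "roll": 0, "hand": 5},
])

```text
clock: 13.65
tool_pos: [0.5718, 0.0947, 0.1534]
orientation: [-179.9, -0.0, -79.1]
force: [-2.1, 0.0, 0.2]
opening: 0.0156
```

```bash
python3 look.py f5; python3 trav.py f5
```

```text
{'clock': np.float64(13.65), 'tool_pos': array([0.5718, 0.0947, 0.1534]), 'orientation': array([-1.799371e+02, -7.000000e-04, -7.914630e+01]), 'force': array([-2.1327,  0.0083,  0.1675]), 'opening': np.float64(0.0156), 'joint_pos': array([ 2.87376e+01,  1.55538e+01, -1.82581e+01,  2.41000e-02,
       -5.61285e+01, -1.78973e+01])}
travel 0.0 1.3430266
```

Call:
jog_arm([
  {"offset": [0, 0, 0], "roll": 0, "hand": 24},
  {"offset": [0, 0, 0], "roll": 0, "hand": 34},
  {"offset": [0, 0, 0], "roll": 0, "hand": 34},
  {"offset": [0, 0, -6], "roll": 0, "hand": 34},
  {"offset": [0, 0, -18], "roll": 0, "hand": 40},
  {"offset": [0, 0, -32], "roll": 0, "hand": 40},
  {"offset": [0, 0, -40], "roll": 0, "hand": 40},
  {"offset": [-8, 0, -42], "roll": 0, "hand": 40},
  {"offset": [-24, 0, -42], "roll": 0, "hand": 40},
  {"offset": [-40, 0, -42], "roll": 0, "hand": 40},
  {"offset": [-47, 0, -42], "roll": 0, "hand": 40},
  {"offset": [-47, 0, -36], "roll": 0, "hand": 40},
  {"offset": [-47, 0, -24], "roll": 0, "hand": 40},
  {"offset": [-47, 0, -12], "roll": 0, "hand": 40},
  {"offset": [-47, 0, -10], "roll": 0, "hand": 40},
  {"offset": [-47, 0, -10], "roll": 0, "hand": 28},
  {"offset": [-47, 0, -10], "roll": 0, "hand": 20},
  {"offset": [-47, 0, -10], "roll": 0, "hand": 10},
  {"offset": [-47, 0, -10], "roll": 0, "hand": 10},
  {"offset": [-47, 0, -10], "roll": 0, "hand": 10},
])

```text
clock: 15.42
tool_pos: [0.5635, 0.1408, 0.1631]
orientation: [-179.9, 0.0, -79.2]
force: [3.0, 0.1, -2.3]
opening: 0.0212
```

Call:
jog_arm([
  {"offset": [-3, 0, 0], "roll": 0, "hand": 10},
  {"offset": [-10, 0, 0], "roll": 0, "hand": 10},
  {"offset": [-18, 0, 0], "roll": 0, "hand": 10},
  {"offset": [-26, 0, 0], "roll": 0, "hand": 10},
  {"offset": [-34, 0, 0], "roll": 0, "hand": 10},
  {"offset": [-42, 0, 0], "roll": 0, "hand": 10},
  {"offset": [-50, 0, 0], "roll": 0, "hand": 10},
  {"offset": [-58, 0, 0], "roll": 0, "hand": 10},
  {"offset": [-64, 0, 0], "roll": 0, "hand": 10},
  {"offset": [-68, 0, 0], "roll": 0, "hand": 10},
  {"offset": [-71, 0, 0], "roll": 0, "hand": 10},
  {"offset": [-73, 0, 0], "roll": 0, "hand": 10},
  {"offset": [-75, 0, 0], "roll": 0, "hand": 10},
  {"offset": [-75, 0, 0], "roll": 0, "hand": 10},
])

```text
clock: 16.58
tool_pos: [0.5503, 0.2147, 0.1634]
orientation: [-179.8, -0.0, -79.1]
force: [8.0, -2.6, -3.2]
opening: 0.0212
```

Call:
jog_arm([
  {"offset": [-2, 0, 0], "roll": 0, "hand": 10},
  {"offset": [-4, 0, 0], "roll": 0, "hand": 10},
  {"offset": [-4, 0, 0], "roll": 0, "hand": 10},
])

```text
clock: 16.83
tool_pos: [0.5499, 0.2153, 0.1637]
orientation: [-179.9, -0.3, -79.2]
force: [13.1, -16.0, -1.9]
opening: 0.0211
```

Call:
jog_arm([
  {"offset": [2, 0, 0], "roll": 0, "hand": 20},
  {"offset": [3, 0, 0], "roll": 0, "hand": 34},
  {"offset": [3, 0, 0], "roll": 0, "hand": 40},
  {"offset": [3, 0, -8], "roll": 0, "hand": 40},
  {"offset": [3, 0, -20], "roll": 0, "hand": 40},
  {"offset": [3, 0, -30], "roll": 0, "hand": 40},
  {"offset": [10, 0, -32], "roll": 0, "hand": 40},
  {"offset": [30, 0, -32], "roll": 0, "hand": 40},
  {"offset": [55, 0, -32], "roll": 0, "hand": 40},
  {"offset": [80, 0, -32], "roll": 0, "hand": 40},
  {"offset": [105, 0, -32], "roll": 0, "hand": 40},
  {"offset": [125, 0, -32], "roll": 0, "hand": 40},
  {"offset": [133, 1, -32], "roll": 0, "hand": 40},
  {"offset": [135, 1, -32], "roll": 0, "hand": 40},
  {"offset": [135, 1, -32], "roll": 0, "hand": 40},
])

```text
clock: 18.08
tool_pos: [0.572, 0.0851, 0.1947]
orientation: [-180.0, 0.0, -79.2]
force: [-0.1, 0.5, -0.5]
opening: 0.0401
```

```bash
python3 look.py g1; python3 - <<'E'
from h import *
from plant import ctrl
p=np.load("p.npy");p[2]=10.8;o=ctrl.get_obs();print(o["tool_pos"],goto(world(p,-24.5,3),.152,o))
# knob travel: shift of knob between first image (k1) and now, vs shut(b1)
pd=lambda y:proj("side",deck(p,[(0,y,30)]))[0]
print(pd(132),pd(117),pd(57))
g=[cv2.cvtColor(np.load(f"side_{k}.npz")["img"],7) for k in("b1","k1","g1")]
c=pd(57);t=g[0][int(c[1])-10:int(c[1])+9,int(c[0])-9:int(c[0])+9]
for G in g:
    r=cv2.matchTemplate(G[215:275,290:325],t,cv2.TM_SQDIFF_NORMED);m=cv2.minMaxLoc(r);print(m[0],m[2][0]+290+9,m[2][1]+215+10)
E
```

```text
{'clock': np.float64(18.0833), 'tool_pos': array([0.572 , 0.0851, 0.1947]), 'orientation': array([-1.799962e+02,  1.220000e-02, -7.923010e+01]), 'force': array([-0.0661,  0.4831, -0.4929]), 'opening': np.float64(0.0401), 'joint_pos': array([ 2.78226e+01,  1.33441e+01, -1.53254e+01, -1.21000e-02,
       -6.13232e+01, -1.70469e+01])}
[0.57208022 0.08607397 0.19461812] [ 0.3 -1.6 42.6]
[309.11101515 258.26285052] [308.96500402 253.08628734] [308.40772785 233.1864899 ]
0.0 308 233
0.4505919814109802 302 231
0.2751617729663849 305 228
```

View pics/g1.png

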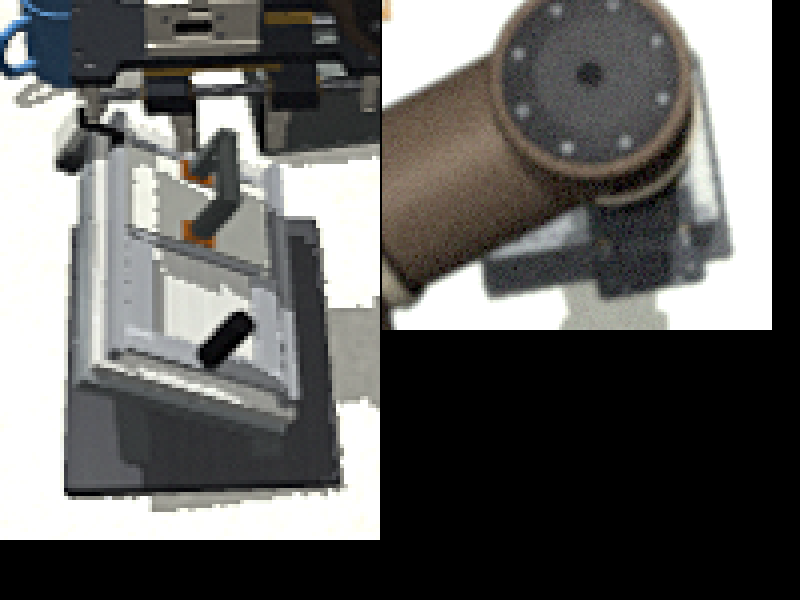

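The gate is fully open: the knob base is at (208,358), past its start at (208,350). The bar at (225,165) lies between the fingers in x. Gripping it at the same spot as for the pull, clear of the scale.

Call:
jog_arm([
  {"offset": [-6, -1, 6], "roll": 0, "hand": 40},
  {"offset": [-8, -1, 18], "roll": 0, "hand": 36},
  {"offset": [-8, -1, 30], "roll": 0, "hand": 34},
  {"offset": [-8, -1, 39], "roll": 0, "hand": 34},
  {"offset": [-8, -1, 42.5], "roll": 0, "hand": 34},
  {"offset": [-8, -1, 42.5], "roll": 0, "hand": 34},
  {"offset": [-8, -1, 42.5], "roll": 0, "hand": 24},
  {"offset": [-8, -1, 42.5], "roll": 0, "hand": 16},
  {"offset": [-8, -1, 42.5], "roll": 0, "hand": 8},
  {"offset": [-8, -1, 42.5], "roll": 0, "hand": 5},
  {"offset": [-8, -1, 42.5], "roll": 0, "hand": 5},
  {"offset": [-8, -1, 42.5], "roll": 0, "hand": 5},
])

```text
clock: 19.18
tool_pos: [0.5719, 0.0936, 0.1526]
orientation: [-179.9, 0.0, -79.2]
force: [-0.9, 1.7, 2.6]
opening: 0.0157
```

Lift along the slope normal, slowly.

Call:
jog_arm([
  {"offset": [0, 1, -1.7], "roll": 0, "hand": 5},
  {"offset": [0, 3, -5.2], "roll": 0, "hand": 5},
  {"offset": [0, 5, -8.7], "roll": 0, "hand": 5},
  {"offset": [0, 8, -13.9], "roll": 0, "hand": 5},
  {"offset": [0, 11, -19], "roll": 0, "hand": 5},
  {"offset": [0, 14, -24], "roll": 0, "hand": 5},
  {"offset": [0, 16, -32], "roll": 0, "hand": 5},
  {"offset": [0, 16, -45], "roll": 0, "hand": 5},
  {"offset": [0, 16, -60], "roll": 0, "hand": 5},
  {"offset": [0, 16, -75], "roll": 0, "hand": 5},
  {"offset": [0, 16, -90], "roll": 0, "hand": 5},
  {"offset": [0, 16, -100], "roll": 0, "hand": 5},
  {"offset": [0, 16, -105], "roll": 0, "hand": 5},
  {"offset": [0, 16, -105], "roll": 0, "hand": 5},
])

```text
clock: 20.35
tool_pos: [0.5563, 0.0907, 0.2584]
orientation: [-179.9, 0.0, -79.2]
force: [-0.2, -0.3, -2.4]
opening: 0.0154
```

```bash
python3 - <<'E'
from look import look
look("l1",bs=(220,60,400,300),bt=(205,100,510,300),ks=2,kt=1)
from h import *
from plant import ctrl
o=ctrl.get_obs()
a=np.radians(7);t=np.array([.457,-.368])
print(goto(t,.2,o),o["moment"])
# tray from side camera as cross-check
g=cv2.cvtColor(S["side"]["img"],7);print([ray("side",u,.02).round(3) for u in((335,134),(382,134),(386,158),(338,160))])
E
```

```text
{'clock': np.float64(20.35), 'tool_pos': array([0.5563, 0.0907, 0.2584]), 'orientation': array([-1.798782e+02,  3.100000e-02, -7.916480e+01]), 'force': array([-0.1767, -0.2841, -2.4458]), 'opening': np.float64(0.0154), 'joint_pos': array([ 2.91609e+01,  9.25210e+00, -1.18795e+01,  9.50000e-03,
       -6.87431e+01, -1.83292e+01])}
[431.8 182.8  56.6] [ 0.16279212  0.06004163 -0.02153971]
[array([ 0.554, -0.421,  0.02 ]), array([ 0.377, -0.446,  0.02 ]), array([ 0.36 , -0.312,  0.02 ]), array([ 0.529, -0.278,  0.02 ])]
```

View pics/l1.png

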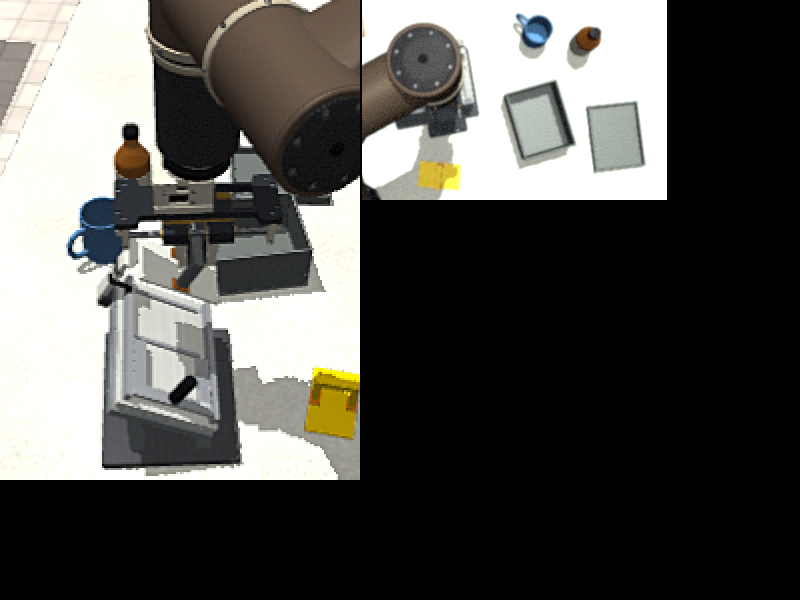

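The cover hangs in the jaws, handle up and still tilted about as the slope. The tester is empty, and bin, tray, mug and bottle are undisturbed. That was picture 12, so from here I check numerically. Moving to the tray.

Call:
jog_arm([
  {"offset": [7, 4, 0], "roll": 0, "hand": 5},
  {"offset": [24, 12, 0], "roll": 0, "hand": 5},
  {"offset": [50, 26, 0], "roll": 0.005, "hand": 5},
  {"offset": [80, 41, 0], "roll": 0.01, "hand": 5},
  {"offset": [110, 56, 0], "roll": 0.015, "hand": 5},
  {"offset": [140, 72, 0], "roll": 0.02, "hand": 5},
  {"offset": [170, 87, 0], "roll": 0.025, "hand": 5},
  {"offset": [200, 103, 0], "roll": 0.03, "hand": 5},
  {"offset": [230, 118, 0], "roll": 0.035, "hand": 5},
  {"offset": [260, 133, 0], "roll": 0.04, "hand": 5},
  {"offset": [290, 149, 0], "roll": 0.045, "hand": 5},
  {"offset": [320, 164, 0], "roll": 0.05, "hand": 5},
  {"offset": [350, 180, 0], "roll": 0.05, "hand": 5},
  {"offset": [376, 193, 0], "roll": 0.05, "hand": 5},
  {"offset": [397, 204, 0], "roll": 0.05, "hand": 5},
  {"offset": [411, 211, 0], "roll": 0.05, "hand": 5},
  {"offset": [417, 214, 0], "roll": 0.05, "hand": 5},
  {"offset": [419, 215, 0], "roll": 0.05, "hand": 5},
  {"offset": [419, 215, 0], "roll": 0.05, "hand": 5},
])

```text
clock: 22.03
tool_pos: [0.4229, -0.3615, 0.2564]
orientation: [179.9, 0.0, -82.1]
force: [0.1, 0.2, -2.6]
opening: 0.0159
```

Call:
jog_arm([
  {"offset": [0, 0, 6], "roll": 0, "hand": 5},
  {"offset": [0, 0, 20], "roll": 0, "hand": 5},
  {"offset": [0, 0, 40], "roll": 0, "hand": 5},
  {"offset": [0, 0, 62], "roll": 0, "hand": 5},
  {"offset": [0, 0, 84], "roll": 0, "hand": 5},
  {"offset": [0, 0, 106], "roll": 0, "hand": 5},
  {"offset": [0, 0, 126], "roll": 0, "hand": 5},
  {"offset": [0, 0, 142], "roll": 0, "hand": 5},
  {"offset": [0, 0, 154], "roll": 0, "hand": 5},
  {"offset": [0, 0, 162], "roll": 0, "hand": 5},
  {"offset": [0, 0, 166], "roll": 0, "hand": 5},
  {"offset": [0, 0, 168], "roll": 0, "hand": 5},
  {"offset": [0, 0, 168], "roll": 0, "hand": 5},
])

```text
clock: 23.12
tool_pos: [0.4238, -0.3612, 0.0892]
orientation: [-180.0, -0.0, -82.0]
force: [0.6, 0.4, -3.3]
opening: 0.0155
```

```bash
python3 - <<'E'
from look import look
look("t1")
from h import *
s=np.load("side_t1.npz")["img"];c=s[110:175,325:395].astype(int)
# ascii brightness of tray surroundings
g=cv2.cvtColor(s,7)[118:176:2,322:398:2]
print("\n".join("".join(" .:-=+*#%@"[min(9,v//26)] for v in r) for r in g))
E
```

```text
{'clock': np.float64(23.1167), 'tool_pos': array([ 0.4238, -0.3612,  0.0892]), 'orientation': array([-1.799891e+02, -9.700000e-03, -8.199980e+01]), 'force': array([ 0.635 ,  0.4367, -3.3206]), 'opening': np.float64(0.0155), 'joint_pos': array([-2.02882e+01,  1.77191e+01, -2.51939e+01,  4.60000e-03,
       -4.70728e+01,  2.82852e+01])}
############.   ###:....:** ....=#### 
############=:=****:..  .##     -****.
#############:.   .:      .:        ..
############%:######    .# :    -####*
#############.#######:::.= ::-**######
##############**#####-::.: ::#########
##############*=#*##%::.:: :.#########
#######***%%%%*==**+-.: .: :*#########
######*.......*====# .: .:.::-=#######
######+:......-=======:.. ..  +#######
######+:------=+=====+:..+*--:=#######
######+:-------:-====:..:==----#######
######*:---------:-=:...====--=%######
######*:------------:..=====--:%######
######*:---------.:::::+====-- =######
######*:---------.:::::.-===.-.-######
######*:---------:::::::..:=:..:======
######*:---------:::::::::::::.:======
#######:---------:::::::::::::::======
######*:::--------===::.:::::::.======
#####*+:-==:.    .... = ......: ======
--.    ...............:........ ======
.......................---::::::======
.......................-####=-=--=====
........................##########--==
........................+###########==
........................-###########==
.........................##########===
.................::::....=########====
```

Call:
jog_arm([
  {"offset": [0, 0, 3], "roll": 0, "hand": 5},
  {"offset": [0, 0, 6], "roll": 0, "hand": 5},
  {"offset": [0, 0, 9], "roll": 0, "hand": 5},
  {"offset": [0, 0, 12], "roll": 0, "hand": 5},
  {"offset": [0, 0, 14], "roll": 0, "hand": 5},
  {"offset": [0, 0, 14], "roll": 0, "hand": 5},
])

```text
clock: 23.72
tool_pos: [0.4231, -0.3613, 0.0744]
orientation: [180.0, 0.0, -82.0]
force: [-0.9, -0.4, -2.5]
opening: 0.0159
```

Call:
jog_arm([
  {"offset": [0, 0, 1], "roll": 0, "hand": 5},
  {"offset": [0, 0, 2], "roll": 0, "hand": 5},
  {"offset": [0, 0, 3], "roll": 0, "hand": 5},
  {"offset": [0, 0, 3], "roll": 0, "hand": 5},
])

```text
clock: 24.05
tool_pos: [0.4234, -0.3614, 0.0719]
orientation: [180.0, 0.0, -82.0]
force: [-0.2, -0.0, -2.1]
opening: 0.0158
```

Call:
jog_arm([
  {"offset": [0, 0, 1], "roll": 0, "hand": 5},
  {"offset": [0, 0, 2], "roll": 0, "hand": 5},
  {"offset": [0, 0, 3], "roll": 0, "hand": 5},
  {"offset": [0, 0, 3], "roll": 0, "hand": 5},
])

```text
clock: 24.38
tool_pos: [0.4246, -0.3617, 0.0699]
orientation: [-179.9, -0.1, -82.0]
force: [0.9, 1.9, 4.6]
opening: 0.0154
```

Call:
jog_arm([
  {"offset": [0, 0, 1], "roll": 0, "hand": 5},
  {"offset": [0, 0, 2], "roll": 0, "hand": 5},
  {"offset": [0, 0, 3], "roll": 0, "hand": 5},
  {"offset": [0, 0, 3], "roll": 0, "hand": 5},
])

```text
clock: 24.72
tool_pos: [0.4271, -0.362, 0.0684]
orientation: [-179.6, -0.2, -81.9]
force: [3.9, 6.6, 12.7]
opening: 0.0154
```

The lower edge touched at TCP z of about 0.071, as computed, but the grip is too stiff to turn gently. I'll back off, loosen the jaws so the bar leans on the far finger, and lower it along the arc.

Call:
jog_arm([
  {"offset": [0, 0, -2], "roll": 0, "hand": 5},
  {"offset": [0, 0, -4], "roll": 0, "hand": 5},
  {"offset": [0, 0, -4], "roll": 0, "hand": 5},
  {"offset": [0, 0, -4], "roll": 0, "hand": 17},
  {"offset": [0, 0, -4], "roll": 0, "hand": 18},
  {"offset": [0, 0, -4], "roll": 0, "hand": 19},
  {"offset": [0, 0, -4], "roll": 0, "hand": 20},
  {"offset": [0, 0, -4], "roll": 0, "hand": 20},
])

```text
clock: 25.38
tool_pos: [0.4239, -0.3617, 0.0702]
orientation: [-180.0, -0.0, -82.0]
force: [1.1, 0.1, 0.1]
opening: 0.0199
```

```bash
cat > asc.py <<'E'
import sys;from look import look
from h import *
def asc(n):
    look(n);s=np.load(f"side_{n}.npz")["img"];g=cv2.cvtColor(s,7)[118:170:2,322:398:2]
    print("\n".join("".join(" .:-=+*#%@"[min(9,v//26)] for v in r) for r in g))
asc(sys.argv[1])
E
python3 asc.py t2
```

```text
{'clock': np.float64(25.3833), 'tool_pos': array([ 0.4239, -0.3617,  0.0702]), 'orientation': array([-1.799636e+02, -2.980000e-02, -8.203010e+01]), 'force': array([1.1233, 0.0877, 0.1268]), 'opening': np.float64(0.0199), 'joint_pos': array([-2.03307e+01,  1.91295e+01, -2.62468e+01,  1.28000e-02,
       -4.45775e+01,  2.82915e+01])}
###########* ......::::::::::         
###########% ...                      
###########%    ##% :...=-=.....*##*: 
############::##%#%...  %%%     =%##%.
############+:.   ::    ...:    .    .
#############:#####:    ## :    :#***.
############%.#####+:...#% :.:--#####=
#######***%%%%%####%%::.+% ::%########
######*..............::..- ::-=#######
######+:.............::.:  :. +#######
######+:-------------:::::.:-:=#######
######+:-------==::--:.:.-.:---#######
######*:-------#####%: :.%%#**=%######
######*:-------#+=%##%#  =###% %######
######*:-------#+=====-  ===%%.=######
######*:-------#%=====:..===== -===%##
######*:-------##=====..-=====::====-=
######*:-------#%====-..:======:======
#######:--------....:::::--===*.======
######*:::--------===::::::::::.======
#####*+:-==:.    .... =........ ======
--.    ...............:........ ======
..................... .---::::::======
.......................-###%---#-=====
........................##########-===
........................+##########===
```

```bash
python3 - <<'E'
from h import *
s=np.load("side_t2.npz")["img"];g=cv2.cvtColor(s,7)[134:164,346:392]
print("cols 346..391");print("\n".join(f"{134+i} "+"".join(" .:-=+*#%@"[min(9,v//26)] for v in r) for i,r in enumerate(g)))
# expected plate outlines
a=np.radians(8);e=np.array([np.cos(a),np.sin(a),0]);l=np.array([-np.sin(a),np.cos(a),0])
t=np.array([.424,-.3617,0])-.009*l
for nm,th,h0,z0 in(("tilt30",30,-.0254,.005),("flat",0,-.057,.005),("7.5",7.5,-.05,.02)):
    c,sn=np.cos(np.radians(th)),np.sin(np.radians(th))
    print(nm,proj("side",[t+e*(h0+.114*k*c)+l*w+[0,0,z0+.114*k*sn+.005] for k,w in((0,-.035),(1,-.035),(1,.035),(0,.035))]).round(0).tolist())
E
```

```text
cols 346..391
134 .................:::: .:.:-  :::::-==#########
135 ..               :::. .:.    -:::. -=%########
136 ......... .......:::: .::.   -::.  :+#########
137 --------------:--:::: :::-. .:::...:+#########
138 -----------------:::: :::-: .:::--:.=%########
139 -----------------:::: :::-- .:::--- -%########
140 -----=====::::---:::. ::.:- .:::--- -=########
141 -----#%####%#%%##-:.. ::.:::-------.--%#######
142 -----*##########%+:.  ::.+%%%##****:=:%#######
143 -----*##########%=.....  .+=######%-:-%#######
144 -----+##+==#%%####%%#: . :==######%= :%#######
145 -----=#%+======#%%%%#: . -===#####%*.:=#######
146 -----+#%+===========-. . ======#%%%%..=%######
147 ------##%+=========+:....==========* .=%%#####
148 ------##%+=========+: . .==========+ .-=======
149 ------###+==========. . -==========+..:=======
150 -----.###+=========-... -==========+:.:=======
151 -----:#%%+=======+-:... -==========+:.-=======
152 -----:#%%*=======+--....:============ :=======
153 ------:.::---=====---:...=+++=======+.:=======
154 -------:........:::::::::-----=====+*..=======
155 -------:.........:.::.:::....:::::::: .-======
156 ---------=-======-:-:.:::::::::::::.: .-======
157 =======-::..       :--::::::::......:..:======
158 ..       .........  =:................ :======
159 .................. .=:................ -======
160 ....................:-...............  -======
161 .................. . =:....    . . ... =======
162 .................. ..=------:::::::::::=======
163 .....................:-%%%%%%%+===============
tilt30 [[374.0, 142.0], [349.0, 130.0], [350.0, 142.0], [376.0, 154.0]]
flat [[382.0, 142.0], [352.0, 142.0], [354.0, 154.0], [385.0, 154.0]]
7.5 [[381.0, 139.0], [351.0, 135.0], [352.0, 148.0], [383.0, 151.0]]
```

Call:
jog_arm([
  {"offset": [0, 0, 0], "roll": 0, "hand": 24},
  {"offset": [0, 0, 0], "roll": 0, "hand": 32},
  {"offset": [0, 0, 0], "roll": 0, "hand": 40},
  {"offset": [0, 0, 0], "roll": 0, "hand": 40},
  {"offset": [0, 0, -10], "roll": 0, "hand": 40},
  {"offset": [0, 0, -30], "roll": 0, "hand": 40},
  {"offset": [0, 0, -60], "roll": 0, "hand": 40},
  {"offset": [0, 0, -95], "roll": 0, "hand": 40},
  {"offset": [0, 0, -130], "roll": 0, "hand": 40},
  {"offset": [-40, 0, -150], "roll": 0, "hand": 40},
  {"offset": [-80, 0, -160], "roll": 0, "hand": 40},
  {"offset": [-120, 0, -160], "roll": 0, "hand": 40},
  {"offset": [-160, 0, -160], "roll": 0, "hand": 40},
  {"offset": [-195, 0, -160], "roll": 0, "hand": 40},
  {"offset": [-220, 0, -160], "roll": 0, "hand": 40},
  {"offset": [-230, 0, -160], "roll": 0, "hand": 40},
  {"offset": [-230, 0, -160], "roll": 0, "hand": 40},
])

```text
clock: 26.9
tool_pos: [0.3911, -0.132, 0.2312]
orientation: [-179.9, 0.0, -81.9]
force: [-1.0, -0.3, 0.5]
opening: 0.0402
```

```bash
python3 - <<'E'
from look import look
look("t3")
from h import *
for n,(x0,x1,y0,y1) in {"side":(330,392,124,166),"top":(424,496,196,280)}.items():
    g=cv2.cvtColor(np.load(f"{n}_t3.npz")["img"],7)[y0:y1,x0:x1].astype(int)
    k=26 if n=="side" else 12
    print(n,x0);print("\n".join(f"{y0+i} "+"".join(" .:-=+*#%@"[min(9,v//k)] for v in r) for i,r in enumerate(g) if n=="side" or i%2==0))
E
```

```text
{'clock': np.float64(26.9), 'tool_pos': array([ 0.3911, -0.132 ,  0.2312]), 'orientation': array([-1.798901e+02,  6.900000e-03, -8.186690e+01]), 'force': array([-0.997 , -0.2525,  0.4613]), 'opening': np.float64(0.0402), 'joint_pos': array([ 9.03200e+00, -5.10680e+00, -3.06260e+01, -5.80000e-03,
       -6.43707e+01, -8.96500e-01])}
side 330
124 ####***################=...........                           
125 #######*##########***##+. ........  .                         
126 #############**#*#######-         .##: ..............         
127 ################*####*##-         :#%: ...........:-++++======
128 ###################****#-  ...   :=#%:            -###########
129 ###################**###+:::::+#####%- .......... =%##########
130 ########################+:::::=++++++-.-......... .*++++++++++
131 ########################*-:::::::::::::-.........  :::::::::::
132 #####**++++##############+::::.   ..  ..                      
133 ####*=--:-:-============+=:::::::::....           .:------:---
134 ####*=. ...................::.......---.           =-##******#
135 ####*=.         
[... 4598 characters left out ...]
@@@@@@@
262 :--------==--::---::-:::::::::::::----=*#@@@@@@@@#**++++++++=--+#@@@@@@@
264 ---------:-::::::::--::::.::-==-:.::----=*#@@@@@%*++++==++=====+#@@@@@@@
266 ------------:::-::--::::::::=+==-:::::----=+***+++++++++++***##%@@@@@@@@
268 -----------:-----::::::::-::---::.::.:.:----=+**##%%%%%%%@@@@@@@@@@@@@@@
270 -:-----:-::-::::::::::::::::.::::::::.:::----+%@@@@@@@@@@@@@@@@@@@@@@@@@
272 :--:--:::::::-::::::::::::::::::::.::::.::---=*%@@@@@@@@@@@@@@@@@@@@@@@@
274 ---::::::::::-::::::::::::::::::::::::.::..---=*%@@@@@@@@@@@@@@@@@@@@@@@
276 :::::::-:::::-:::::::::::::::::::::.:.::::::---=#@@@@@@@@@@@@@@@@@@@@@@@
278 -:::::::::::::::::::::::::::::::::::::.:.:.::---+%@@@@@@@@@@@@@@@@@@@@@@
```

```bash
python3 - <<'E'
from h import *
g=cv2.cvtColor(np.load("side_t3.npz")["img"],7).astype(float)
def edge(col,r0,r1,sgn):
    c=g[r0:r1,col-1:col+2].mean(1);d=sgn*np.diff(c);d[d<0]=0;return (d*(np.arange(r0,r1-1)+.5)).sum()/d.sum()
for c in(355,358,361,374,377,380):print(c,"bottom",round(edge(c,151,157,-1),2))
for c in(353,356,359,380,381):print(c,"top",round(edge(c,139,145,1),2))
a=np.radians(8.5);e=np.array([np.cos(a),np.sin(a),0]);l=np.array([-np.sin(a),np.cos(a),0]);c=np.array([.43,-.370,0])
for th,dz in((0,.005),(3,.011),(7.5,.02)):
    P=lambda k,w:c+e*(k*.057)+l*w*.035+[0,0,.010+ (0 if not th else (1-k)/2*(dz-.005))]
    q=proj("side",[P(-1,1),P(1,1),P(-1,-1),P(1,-1)]);print(th,q.round(1).tolist(),"bottom slope",((q[0]-q[1])[1]/(q[0]-q[1])[0]).round(3),"top slope",((q[2]-q[3])[1]/(q[2]-q[3])[0]).round(3))
for n,b in(("side",(250,150,300,195)),("top",(350,105,450,165)),("top",(140,185,190,240))):
    A,B=[np.load(f"{n}{t}.npz")["img"][b[1]:b[3],b[0]:b[2]].astype(float) for t in("0","_t3")];print(n,np.abs(A-B).mean())
E
```

```text
355 bottom 154.34
358 bottom 154.35
361 bottom 154.34
374 bottom 154.11
377 bottom 154.47
380 bottom 154.47
353 top 141.71
356 top 141.72
359 top 141.73
380 top 141.99
381 top 141.68
0 [[383.4, 153.9], [352.3, 154.1], [381.0, 141.5], [350.8, 141.7]] bottom slope -0.006 top slope -0.005
3 [[383.6, 152.7], [352.3, 154.1], [381.2, 140.3], [350.8, 141.7]] bottom slope -0.045 top slope -0.045
7.5 [[383.9, 150.8], [352.3, 154.1], [381.4, 138.4], [350.8, 141.7]] bottom slope -0.104 top slope -0.105
side 8.169185185185185
top 12.446111111111112
top 11.691878787878787
```

```bash
python3 - <<'E'
import numpy as np,cv2
from plant import ctrl,order
for n,b in(("side",(255,115,305,195)),("top",(350,105,450,165)),("top",(140,185,190,240))):
    A,B=[cv2.cvtColor(np.load(f"{n}{t}.npz")["img"][b[1]:b[3],b[0]:b[2]].copy(),7).astype(np.float32) for t in("0","_t3")];print(n,cv2.phaseCorrelate(A,B))
print(ctrl.get_obs()["clock"]);print(order.close_job())
E
```

```text
side ((0.014719395535408353, -0.008650902209197397), 0.9948408915996552)
top ((0.015487801613488728, 0.03342197502529487), 1.1972326704661052)
top ((-0.10598290474059979, -0.02658681764263804), 1.1250329195658366)
27.0
the job is handed in; nothing more can be done
None
```

The job is done and handed in at 27 s: the gate was shut, the handle pull-tested and released, the gate reopened, and the cover now lies in the shallow tray.

- **Gate:** I pushed it shut to its stop (about 20 N). Afterwards I pulled it fully open again, a measured 75 mm of travel to the far stop.
- **Pull test:** I held the handle for about 2.6 s.
  - The image showed the cradle 13.0 mm out at both the start and the end of the hold, between the marks at 10 and 15 mm.
  - The force put it at 12.8 mm at the start but 10.7 mm at the end. That is still between the marks, but it disagrees with the image by about 2 mm.
  - The pointer itself was hidden behind the gripper, so I judged its position from the cradle and the force.
  - I then eased it back to rest (0.0 mm in the image) before letting go.
- **Cover in the tray:**
  - The image edges show it flat to well under 3° and handle up, but close to the tray's wall on the robot side rather than centred.
  - Setting it down was not one smooth motion. The tilted cover first pressed on its lower edge with about 15 N. I backed off and loosened the jaws, and it then dropped flat from about 30°, with one edge already on the floor and the bar still between the fingers. I had meant to lower it along the arc.
- **Bystanders:** the bottle, mug and black case show no movement (about 0.1 pixel or less). At the end the arm was clear of everything.

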